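# Line up reagent bottles by height

### The arm

A 7-joint arm with a two-finger parallel gripper is mounted at the origin on a cart in front of the work surface, level with it; the furniture and walls round the work are solid. World frame = base frame: x ahead of the robot, y to its left, z up, the work surface at z = 0. Lengths are in m, angles in rad, forces in N, time in s.
With the tool pointing down it reaches from about 0.425 to 0.925 m from the base axis. Payload 6.8 kg.
Tool frame: the origin (TCP) lies midway between the tips of the shut fingers; the grasp point (between the pads) lies 19 mm behind it; z points along the fingers, y is the line along which they close (so a half turn about z gives the same grasp; the last joint's range is limited). The gripper opens to 85 mm and grips with 20 to 120 N. Pads are 22 mm wide; open, the fingers measure 114 mm over their backs; the gripper's body (76 mm by 85 mm) begins 54 mm behind the grasp point. The pads swing forward as they close: fully open they stand 13 mm farther back than shut.
Start: joints at [1.046, 0.477, 0.022, 1.555, -0.011, 1.109, -0.083], TCP at [0.273, -0.617, 0.198] pointing down, gripper open.
Joint ranges: [-2.96, 2.96], [-0.34, 2.1], [-1.41, 1.46], [0.24, 2.44], [-1.37, 4.51], [0.17, 1.92], [-2.96, 2.96]. Speed limits (rad/s): [2.39, 2.39, 3.14, 3.14, 3.14, 3.14, 3.14].

### API

Orientations are given as a unit quaternion [w, x, y, z].
In Python, from station import bot gives the robot as it stands.
- The arm moves only by the tool jog_arm, never from a script. Its argument "rows" is a list of rows, each an object of numbers: "fingers": the finger opening in mm, from 0 to 85.4; "x", "y", "z": the shift along the tool's x, y, z in mm; "ax", "ay", "az": the turn, a rotation vector about the tool's x, y, z in degrees. A call has exactly 8 rows; each row shifts and turns the commanded pose from where the row before left it, along the tool's axes as they then stand; what a row does not reach is not made up. A row lasts 1/10 s, in which the tool goes at most 50 mm and 8.59 degrees, less where a joint would pass 70% of its speed; a pose out of reach is approached as far as the arm can. A call with a gripper value outside its range is refused whole. The fingers move at their own pace and stop on an object; "force" is the grip in N (left out, the last holds). Time passes only in rows, so rows that do not move let the fingers close, or fill a call up. It gives the time, the measured TCP pose, the force, the opening and the grip force at its end, in the units of the state.
- bot.get_obs(): the state, without advancing time (a new reading comes with each control period).
- bot.read_camera(name): name is "scene" or "top" or "wrist"; returns a dict with "pixels" (480x640x3 uint8, red, green, blue), "vertical_fov" (degrees; the focal length in pixels is half the picture's height over the tangent of half this angle, whatever the lens; pixels are square), "cx", "cy" (the principal point, pixels), "world_from_camera" (4x4, takes a point from camera to world coordinates). Camera axes: x right, y down, z forward; pixel columns grow to the right and rows downward; lengths in m; the calibration is good to about 2 mm. A picture is of the moment at which its call begins. There is no depth.
- bot.hand_in(): hands the job in; it is judged then, once.
The state is a dict: "t": time; "q": joint angles; "joint_vel": joint speeds; "joint_torque": joint torques, N m; "eef_pos": TCP position; "tool_rot": TCP orientation; "contact_force": force on the tool from outside, world axes, zero at the start; "torque": the same for the moment, N m; "gripper_width": opening from 0.0 (shut) to 1.0 (fully open); "grasp_force": force on a finger pad.
Only numpy, scipy, OpenCV 4.12 (cv2) and the standard library are available. Lean on these libraries where they do the work, as an engineer would, in place of code of your own. Each camera call takes 0.05 s, during which the arm holds its last target. There are 200 camera calls.

### The job

Line up the slim brown dropper bottle, the wide amber bottle, the clear white-capped vial and the clear black-capped bottle on the metal strip in order of height, one standing upright at the centre of each of the four round marks: the tallest goes next to the tall end stop and the shortest next to the low end stop. Keep them upright on the way, never tipping one over, and leave the foil bundle, the timer and the small red-capped bottle where they are.

Things in the scene. Friction and masses are not known exactly. Their poses are not given: they have to be found in the camera images.
- strip: flat aluminium strip fixed to the bench to the right of the hotplates, 76 mm deep, 300 mm long, 6 mm thick; origin at the centre of its underside (bench level), local y along its length, x across it. Its top carries four round dark-rimmed marks, 52 mm in diameter and flush, centred at local x = 0, y = -99, -33, +33 and +99 mm
- tall_end: tall end stop, fixed across one end of the strip (which end changes): a steel gate of two thin posts and a cross bar, 64 mm across the strip, 14 mm thick, 50 mm high; origin at the centre of its underside, on the strip's top at local y = +140 or -140 mm of the strip
- low_end: low end stop, fixed across the other end of the strip: a steel bar 64 mm across the strip, 14 mm thick, 10 mm high; origin at the centre of its underside on the strip's top
- dropper_bottle: slim plain brown bottle with a black cap, no label, 25 mm in diameter, 65 mm high (the shortest), stands upright; grasp round the body, which is straight up to about 35 mm; it starts on the bench either just left of the hotplates or just behind the strip (similar ones farther off are not meant); its origin is the centre of its underside, z up its axis
- amber_bottle: wider brown bottle with a white label and a black cap, 42 mm in diameter, 83 mm high; grasp round the body, straight up to about 45 mm; it starts on the bench either just left of the hotplates or just behind the strip (similar ones farther off are not meant); its origin is the centre of its underside, z up its axis
- clear_vial: clear straight vial with a white cap, 41 mm in diameter, 94 mm high; grasp round the body, straight up to about 65 mm; it starts on the bench either just left of the hotplates or just behind the strip (similar ones farther off are not meant); its origin is the centre of its underside, z up its axis
- blackcap_bottle: clear bottle with a black cap and an orange-brown content, 39 mm in diameter, 103 mm high (the tallest); grasp round the body, straight up to about 55 mm; it starts on the bench either just left of the hotplates or just behind the strip (similar ones farther off are not meant); its origin is the centre of its underside, z up its axis
- foil_bundle: crumpled silver foil bundle, 85 x 101 x 47 mm, a loose bystander on the left, not to be disturbed; origin at the centre of its underside
- lab_timer: white kitchen-type timer with a red dial, 66 x 66 x 47 mm, a loose bystander on the right, not to be disturbed; origin at the centre of its underside
- redcap_bottle: small white bottle with a red cap, 33 mm in diameter, 67 mm high, a loose bystander on the right that does not belong in the row and is not to be disturbed; origin at the centre of its underside

How it is judged:
At the end, for the whole second after the job is handed in: Each of the four bottles stands released, upright (within 0.1 rad) and at rest on the strip, its axis within 12 mm of the centre of its mark both along and across the strip, in order of height from the tall end stop to the low one: black-capped bottle, clear vial, amber bottle, dropper bottle (((y of tall_end in the frame of strip above 0 m and y of blackcap_bottle in the frame of strip between 0.087 and 0.111 m and y of clear_vial in the frame of strip between 0.021 and 0.045 m and y of amber_bottle in the frame of strip between -0.045 and -0.021 m and y of dropper_bottle in the frame of strip between -0.111 and -0.087 m) or (y of tall_end in the frame of strip below 0 m and y of blackcap_bottle in the frame of strip between -0.111 and -0.087 m and y of clear_vial in the frame of strip between -0.045 and -0.021 m and y of amber_bottle in the frame of strip between 0.021 and 0.045 m and y of dropper_bottle in the frame of strip between 0.087 and 0.111 m)) and x of blackcap_bottle in the frame of strip between -0.012 and 0.012 m and height (world z) of blackcap_bottle between 0.003 and 0.01 m and angle between each of blackcap_bottle, clear_vial, amber_bottle, dropper_bottle's own z axis and vertical below 0.1 rad and linear speed of each of blackcap_bottle, clear_vial, amber_bottle, dropper_bottle below 0.02 m/s and angular speed of each of blackcap_bottle, clear_vial, amber_bottle, dropper_bottle below 0.2 rad/s and x of clear_vial in the frame of strip between -0.012 and 0.012 m and height (world z) of clear_vial between 0.003 and 0.01 m and x of amber_bottle in the frame of strip between -0.012 and 0.012 m and height (world z) of amber_bottle between 0.003 and 0.01 m and x of dropper_bottle in the frame of strip between -0.012 and 0.012 m and height (world z) of dropper_bottle between 0.003 and 0.01 m); the robot touches nothing.
It fails at once if the foil bundle is moved by more than 25 mm (distance of foil_bundle from where it was at the start of the episode above 0.025 m).
It fails at once if the lab timer is moved by more than 25 mm (distance of lab_timer from where it was at the start of the episode above 0.025 m).
It fails at once if the redcap bottle is moved by more than 25 mm (distance of redcap_bottle from where it was at the start of the episode above 0.025 m).
It fails at once if one of the four bottles is tipped over (angle between any of blackcap_bottle, clear_vial, amber_bottle, dropper_bottle's own z axis and vertical above 0.8 rad).
It also fails if it takes over 109 s, if anything falls off the work surface, if the arm or the gripper's body presses on something with over 40 N, if the wrist force passes 120 N, or if a joint passes its speed limit or range.

## Working session

There is one attempt and no reset: what is moved stays moved. The work goes in short steps, Python scripts to look and compute and a tool call to move; the robot and the scene stay as the last step left them, time stands still between calls to the robot, and variables do not carry over. Pictures are saved under pics/ and viewed, at most 14 in all, crops included, and the job is handed in when it is done.

Besides the shell and the picture viewer there is one more tool, called after ">>>" as name(argument=value, ...) on one line, values as JSON. jog_arm: Moves the arm, as the interface text tells. Its arguments: {"type":"object","properties":{"rows":{"type":"array","items":{"type":"object","properties":{"fingers":{"type":"number"},"x":{"type":"number"},"y":{"type":"number"},"z":{"type":"number"},"ax":{"type":"number"},"ay":{"type":"number"},"az":{"type":"number"}}}},"force":{"type":"number"}},"required":["rows"]}

```bash
mkdir -p pics; ls
python3 - <<'E'
from station import bot
import cv2,numpy as np
o=bot.get_obs(); print(o['t'],o['eef_pos'],o['tool_rot'],o['gripper_width'])
for n in ("scene","top"):
    c=bot.read_camera(n); cv2.imwrite(f"pics/{n}0.png",c["pixels"][:,:,::-1])
    print(n,c["vertical_fov"],c["cx"],c["cy"],np.round(c["world_from_camera"],3).tolist())
E
```

```text
pics
0.0 [ 0.27300653 -0.61662628  0.19675055] [-8.49303789e-04  9.78357686e-01  2.06918973e-01 -2.36905897e-04] 0.9977137945358645
scene 47.29922469307414 324.97236006068744 241.13078999332532 [[-0.443, -0.518, 0.732, -0.763], [-0.897, 0.262, -0.357, 0.567], [-0.007, -0.814, -0.58, 1.005], [0.0, 0.0, 0.0, 1.0]]
top 50.90502523409408 327.25784718701453 238.49166990088617 [[-0.03, -0.996, 0.086, 0.32], [-1.0, 0.03, -0.004, -0.024], [0.002, -0.086, -0.996, 1.444], [0.0, 0.0, 0.0, 1.0]]
```

View pics/scene0.png

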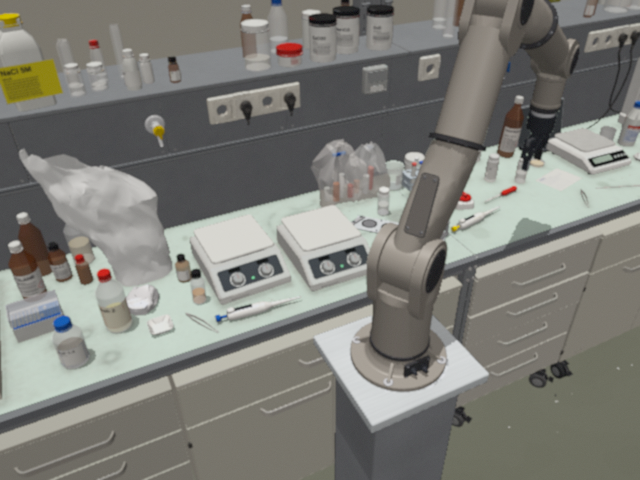

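View pics/top0.png

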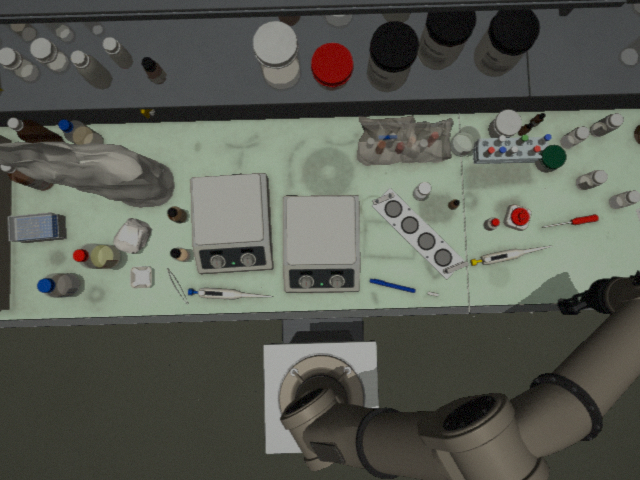

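The strip runs diagonally from (383,200) to (458,268) in the top view. The bottles are at (178,213), (180,254), (423,190) and (454,204). I'll zoom in on both groups.

Run:
```python
import cv2,numpy as np
t=cv2.imread("pics/top0.png"); 
a=cv2.resize(t[170:290,365:525],None,fx=5,fy=5,interpolation=cv2.INTER_CUBIC)
b=cv2.resize(t[195:275,120:220],None,fx=5,fy=5,interpolation=cv2.INTER_CUBIC)
cv2.imwrite("pics/a.png",a);cv2.imwrite("pics/b.png",b)
```

```text
(no output)
```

View pics/a.png

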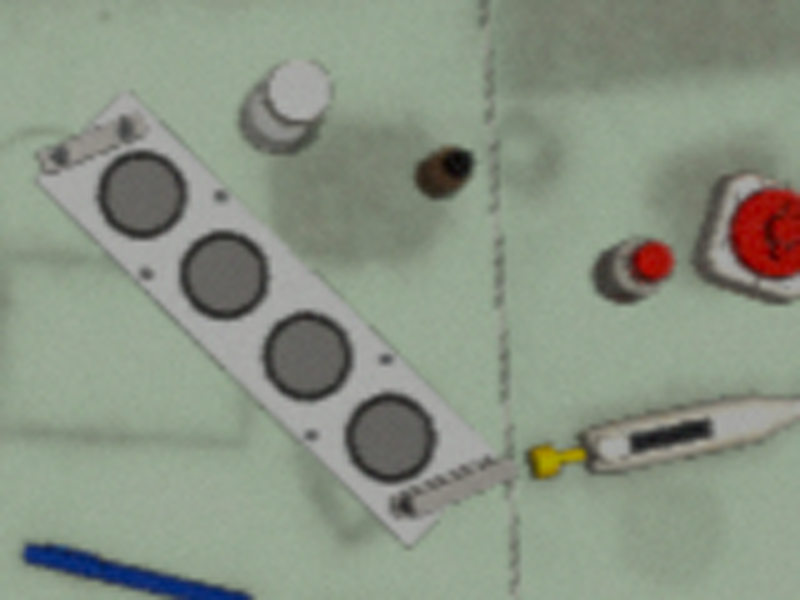

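View pics/b.png

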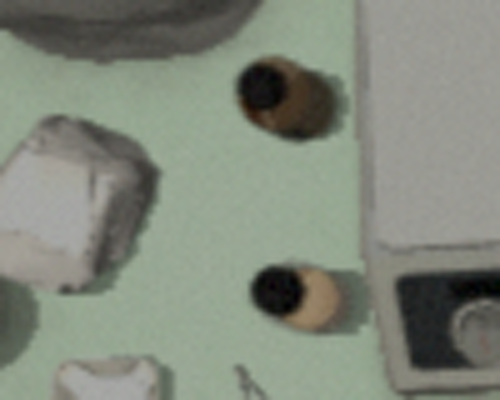

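```bash
cat > h.py <<'E'
from station import bot
import cv2,numpy as np
def ray(c,u,v,z):
    f=240/np.tan(np.radians(c["vertical_fov"]/2)); T=np.array(c["world_from_camera"])
    d=T[:3,:3]@np.array([(u-c["cx"])/f,(v-c["cy"])/f,1]); p=T[:3,3]
    return p+d*(z-p[2])/d[2]
def proj(c,P):
    f=240/np.tan(np.radians(c["vertical_fov"]/2)); T=np.array(c["world_from_camera"])
    q=T[:3,:3].T@(np.array(P)-T[:3,3]); return c["cx"]+f*q[0]/q[2], c["cy"]+f*q[1]/q[2]
def shift(target):   # world target -> tool-frame mm shift, yaw
    o=bot.get_obs(); w,x,y,z=o['tool_rot']
    from scipy.spatial.transform import Rotation as R
    r=R.from_quat([x,y,z,w]).as_matrix()
    return np.round(r.T@(np.array(target)-o['eef_pos'])*1000,1), np.degrees(np.arctan2(r[1,0],r[0,0])), np.round(o['eef_pos'],4), np.round(r[:,2],4)
E
python3 - <<'E'
from h import *
c=bot.read_camera("top")
A=lambda x,y,z:np.round(ray(c,x/5+365-.4,y/5+170-.4,z),4)
B=lambda x,y,z:np.round(ray(c,x/5+120-.4,y/5+195-.4,z),4)
M=[A(142,194,.006),A(224,275,.006),A(307,356,.006),A(390,437,.006)]
print("marks",M, np.linalg.norm(M[3]-M[0])); d=M[3]-M[0]; print(np.degrees(np.arctan2(d[1],d[0])))
print("vial",A(300,92,.094)," dropper",A(459,162,.065)," amber",B(263,87,.083)," black",B(277,291,.103))
print("red",A(653,260,.067),"timer",A(785,230,.047),"foil",B(90,210,.03))
print("plate edge if z=.06",B(360,100,.06),B(375,300,.05))
dd=d/np.linalg.norm(d); m=np.mean(M,0)
for s in(-1,1):
  e=m+dd*.14*s
  nx=np.array([dd[1],-dd[0],0])
  for h in(.016,.056):
    print(s,h,[np.round((np.array(proj(c,[*(e+nx*.032*k)[:2],h]))-[365-.4,170-.4])*5) for k in(-1,1)])
print(bot.get_obs()['q'])
E
```

```text
marks [array([ 0.5258, -0.2223,  0.006 ]), array([ 0.4775, -0.2674,  0.006 ]), array([ 0.4294, -0.3129,  0.006 ]), array([ 0.3816, -0.358 ,  0.006 ])] 0.1980104290182717
-136.73942300147326
vial [ 0.5664 -0.2982  0.094 ]  dropper [ 0.5299 -0.3901  0.065 ]  amber [0.5229 0.3893 0.083 ]  black [0.4102 0.3761 0.103 ]
red [ 0.472  -0.4935  0.067 ] timer [ 0.4888 -0.575   0.047 ] foil [0.4639 0.5029 0.03  ]
plate edge if z=.06 [0.5175 0.3427 0.06  ] [0.4071 0.3378 0.05  ]
-1 0.016 [array([132., 102.]), array([ 54., 181.])]
-1 0.056 [array([141.,  89.]), array([ 61., 170.])]
1 0.016 [array([485., 448.]), array([407., 528.])]
1 0.056 [array([505., 444.]), array([424., 527.])]
[ 1.04590439  0.47761569  0.02238199  1.55612165 -0.01153475  1.10932184
 -0.08313617]
```

>>> jog_arm(rows=[{"az":-6.5,"z":-20,"fingers":70},{"az":-6.5,"z":-20},{"az":-6.4,"z":-10},{"x":45},{"x":45},{"x":45},{"x":45,"y":-5},{"x":45,"y":-5}], force=40)

```text
invalid input
```

>>> jog_arm(rows=[{"x":45,"y":-5},{"x":45,"y":-5},{"x":40,"y":-5},{"x":10},{},{},{},{}])

```text
invalid input
```

Run:
```python
from h import *
c=bot.read_camera("wrist"); cv2.imwrite("pics/w1.png",c["pixels"][:,:,::-1])
print(c["vertical_fov"],np.round(c["world_from_camera"],3).tolist())
print(shift([.5664,-.2982,.15]), bot.get_obs()['t'])
for n,P in dict(vial=[.5664,-.2982,.094],drop=[.5299,-.3901,.065],m0=[.5258,-.2223,.006],m1=[.4775,-.2674,.006],m2=[.4294,-.3129,.006]).items(): print(n,np.round(proj(c,P)))
```

```text
68.78111559807924 [[0.405, -0.864, -0.298, 0.351], [-0.914, -0.383, -0.131, -0.583], [-0.001, 0.325, -0.946, 0.374], [0.0, 0.0, 0.0, 1.0]]
(array([ 397.2, -172.6,   47.2]), np.float64(23.881865401466726), array([ 0.2731, -0.6169,  0.1971]), array([-6.e-04,  1.e-03, -1.e+00])) 0.2
vial [ -50. -585.]
drop [ 151. -294.]
m0 [ -44. -331.]
m1 [  12. -210.]
m2 [  61. -107.]
```

View pics/w1.png

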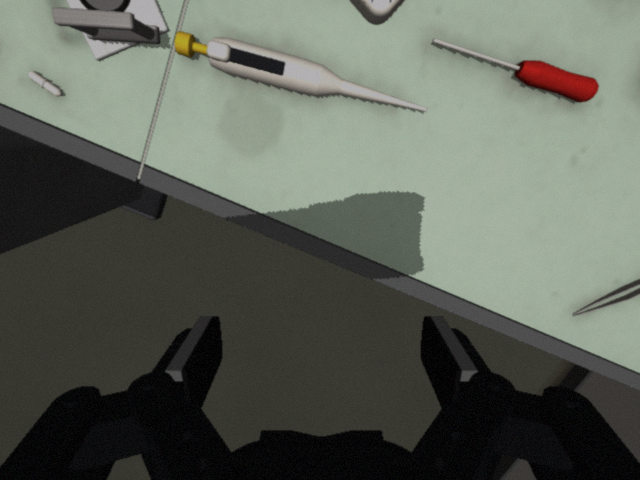

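The wrist picture shows a raised gate with posts at the near strip end (about (105,22)). The tall end is therefore the near one, next to mark M3. The move calls were refused, so I'll fill in every field.

>>> jog_arm(rows=[{"x":0,"y":0,"z":-20,"ax":0,"ay":0,"az":-6.5,"fingers":70},{"x":0,"y":0,"z":-20,"ax":0,"ay":0,"az":-6.5,"fingers":70},{"x":0,"y":0,"z":-10,"ax":0,"ay":0,"az":-6.4,"fingers":70},{"x":45,"y":0,"z":0,"ax":0,"ay":0,"az":0,"fingers":70},{"x":45,"y":0,"z":0,"ax":0,"ay":0,"az":0,"fingers":70},{"x":45,"y":0,"z":0,"ax":0,"ay":0,"az":0,"fingers":70},{"x":45,"y":-5,"z":0,"ax":0,"ay":0,"az":0,"fingers":70},{"x":45,"y":-5,"z":0,"ax":0,"ay":0,"az":0,"fingers":70}], force=40)

```text
t: 1.0
eef_pos: [0.4312, -0.4542, 0.2476]
tool_rot: [-0.0, 0.93, 0.369, -0.0]
contact_force: [0.9, -0.8, 0.3]
gripper_width: 0.82
grasp_force: 0.0
```

>>> jog_arm(rows=[{"x":45,"y":-5,"z":0,"ax":0,"ay":0,"az":0,"fingers":70},{"x":45,"y":-5,"z":0,"ax":0,"ay":0,"az":0,"fingers":70},{"x":40,"y":-5,"z":0,"ax":0,"ay":0,"az":0,"fingers":70},{"x":10,"y":0,"z":0,"ax":0,"ay":0,"az":0,"fingers":70},{"x":0,"y":0,"z":0,"ax":0,"ay":0,"az":0,"fingers":70},{"x":0,"y":0,"z":0,"ax":0,"ay":0,"az":0,"fingers":70},{"x":0,"y":0,"z":0,"ax":0,"ay":0,"az":0,"fingers":70},{"x":0,"y":0,"z":0,"ax":0,"ay":0,"az":0,"fingers":70}])

```text
t: 1.8
eef_pos: [0.5206, -0.3506, 0.2477]
tool_rot: [0.0, 0.93, 0.367, -0.0]
contact_force: [0.3, -0.2, -0.1]
gripper_width: 0.821
grasp_force: 0.0
```

Run:
```python
from h import *
c=bot.read_camera("wrist"); cv2.imwrite("pics/w2.png",c["pixels"][:,:,::-1])
print(np.round(c["world_from_camera"],3).tolist())
print(shift([.5664,-.2982,.15]), bot.get_obs()['t'])
for n,P in dict(vial=[.5664,-.2982,.094],drop=[.5299,-.3901,.065],m0=[.5258,-.2223,.006],m1=[.4775,-.2674,.006],m2=[.4294,-.3129,.006]).items(): print(n,np.round(proj(c,P)))
```

```text
[[0.683, -0.69, -0.238, 0.583], [-0.73, -0.646, -0.223, -0.293], [-0.0, 0.326, -0.945, 0.424], [0.0, 0.0, 0.0, 1.0]]
(array([68.9, -6.8, 97.7]), np.float64(43.13331464010488), array([ 0.5208, -0.3503,  0.2477]), array([-3.e-04, -4.e-04, -1.e+00])) 1.85
vial [313. 144.]
drop [354. 230.]
m0 [240. 119.]
m1 [244. 179.]
m2 [248. 232.]
```

View pics/w2.png

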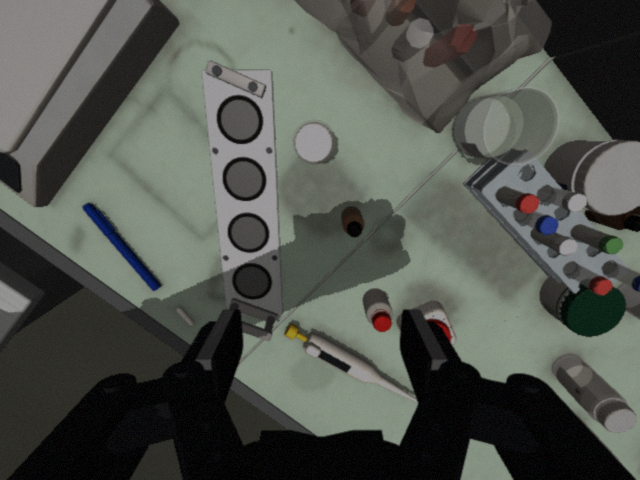

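>>> jog_arm(rows=[{"x":35,"y":-3,"z":0,"ax":0,"ay":0,"az":0,"fingers":70},{"x":34,"y":-3,"z":30,"ax":0,"ay":0,"az":0,"fingers":70},{"x":0,"y":0,"z":45,"ax":0,"ay":0,"az":0,"fingers":70},{"x":0,"y":0,"z":45,"ax":0,"ay":0,"az":0,"fingers":70},{"x":0,"y":0,"z":45,"ax":0,"ay":0,"az":0,"fingers":70},{"x":0,"y":0,"z":30,"ax":0,"ay":0,"az":0,"fingers":70},{"x":0,"y":0,"z":17,"ax":0,"ay":0,"az":0,"fingers":70},{"x":0,"y":0,"z":0,"ax":0,"ay":0,"az":0,"fingers":70}])

```text
t: 2.65
eef_pos: [0.5662, -0.297, 0.0335]
tool_rot: [-0.001, 0.93, 0.368, -0.001]
contact_force: [-0.2, 0.3, 0.2]
gripper_width: 0.822
grasp_force: 0.0
```

>>> jog_arm(rows=[{"x":0,"y":0,"z":0,"ax":0,"ay":0,"az":0,"fingers":55},{"x":0,"y":0,"z":0,"ax":0,"ay":0,"az":0,"fingers":45},{"x":0,"y":0,"z":0,"ax":0,"ay":0,"az":0,"fingers":36},{"x":0,"y":0,"z":0,"ax":0,"ay":0,"az":0,"fingers":30},{"x":0,"y":0,"z":0,"ax":0,"ay":0,"az":0,"fingers":30},{"x":0,"y":0,"z":0,"ax":0,"ay":0,"az":0,"fingers":30},{"x":0,"y":0,"z":0,"ax":0,"ay":0,"az":0,"fingers":30},{"x":0,"y":0,"z":0,"ax":0,"ay":0,"az":0,"fingers":30}])

```text
t: 3.45
eef_pos: [0.5698, -0.2979, 0.0382]
tool_rot: [0.002, 0.93, 0.369, 0.002]
contact_force: [-0.6, 0.0, 6.6]
gripper_width: 0.437
grasp_force: 39.7
```

Run:
```python
from h import *
print(shift([.4294,-.3129,.0]), bot.get_obs()['contact_force'])
```

```text
(array([-112.5,  -85.5,   37.7]), np.float64(43.273816104262096), array([ 0.5698, -0.2979,  0.0382]), array([ 0.004 , -0.0019, -1.    ])) [-0.62032476  0.02981215  6.60852889]
```

>>> jog_arm(rows=[{"x":0,"y":0,"z":-10,"ax":0,"ay":0,"az":0,"fingers":30},{"x":0,"y":0,"z":-20,"ax":0,"ay":0,"az":0,"fingers":30},{"x":0,"y":0,"z":-20,"ax":0,"ay":0,"az":0,"fingers":30},{"x":-30,"y":-22,"z":0,"ax":0,"ay":0,"az":0,"fingers":30},{"x":-30,"y":-23,"z":0,"ax":0,"ay":0,"az":0,"fingers":30},{"x":-30,"y":-22,"z":0,"ax":0,"ay":0,"az":0,"fingers":30},{"x":-20,"y":-18,"z":0,"ax":0,"ay":0,"az":0,"fingers":30},{"x":0,"y":0,"z":0,"ax":0,"ay":0,"az":0,"fingers":30}])

```text
t: 4.25
eef_pos: [0.4251, -0.3117, 0.0863]
tool_rot: [-0.0, 0.93, 0.367, -0.001]
contact_force: [1.7, -0.2, -0.4]
gripper_width: 0.434
grasp_force: 40.2
```

Run:
```python
from h import *
c=bot.read_camera("wrist"); cv2.imwrite("pics/w3.png",c["pixels"][:,:,::-1])
print(shift([.4294,-.3129,.046]), bot.get_obs()['contact_force'])
```

```text
(array([ 0. ,  2. , 40.7]), np.float64(43.143379614742095), array([ 0.428 , -0.3114,  0.0867]), array([-0.e+00, -9.e-04, -1.e+00])) [ 1.72193079 -0.11843069  0.50779921]
```

View pics/w3.png

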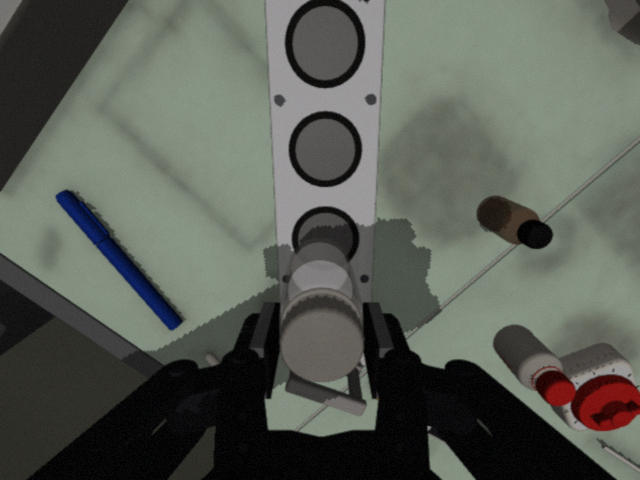

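Run:
```python
from h import *
c=bot.read_camera("wrist"); print(ray(c,321,335,.1425), shift([.4294,-.3129,.046]))
```

```text
[ 0.43241105 -0.30799276  0.1425    ] (array([-1.7,  0.9, 40.8]), np.float64(43.233112340112164), array([ 0.43  , -0.3111,  0.0868]), array([ 0.0015, -0.001 , -1.    ]))
```

>>> jog_arm(rows=[{"x":-4,"y":1,"z":10,"ax":0,"ay":0,"az":0,"fingers":30},{"x":0,"y":0,"z":15,"ax":0,"ay":0,"az":0,"fingers":30},{"x":0,"y":0,"z":10,"ax":0,"ay":0,"az":0,"fingers":30},{"x":0,"y":0,"z":5,"ax":0,"ay":0,"az":0,"fingers":30},{"x":0,"y":0,"z":0,"ax":0,"ay":0,"az":0,"fingers":30},{"x":0,"y":0,"z":1,"ax":0,"ay":0,"az":0,"fingers":30},{"x":0,"y":0,"z":0,"ax":0,"ay":0,"az":0,"fingers":30},{"x":0,"y":0,"z":0,"ax":0,"ay":0,"az":0,"fingers":30}])

```text
t: 5.15
eef_pos: [0.4276, -0.3142, 0.0449]
tool_rot: [0.0, 0.93, 0.369, 0.0]
contact_force: [-0.2, -0.6, -0.3]
gripper_width: 0.435
grasp_force: 40.2
```

>>> jog_arm(rows=[{"x":0,"y":0,"z":1.5,"ax":0,"ay":0,"az":0,"fingers":30},{"x":0,"y":0,"z":0,"ax":0,"ay":0,"az":0,"fingers":36},{"x":0,"y":0,"z":0,"ax":0,"ay":0,"az":0,"fingers":42},{"x":0,"y":0,"z":0,"ax":0,"ay":0,"az":0,"fingers":50},{"x":0,"y":0,"z":0,"ax":0,"ay":0,"az":0,"fingers":64},{"x":0,"y":0,"z":0,"ax":0,"ay":0,"az":0,"fingers":64},{"x":0,"y":0,"z":-20,"ax":0,"ay":0,"az":0,"fingers":64},{"x":0,"y":0,"z":-40,"ax":0,"ay":0,"az":0,"fingers":64}])

```text
t: 5.95
eef_pos: [0.4251, -0.3128, 0.1012]
tool_rot: [-0.003, 0.929, 0.369, -0.002]
contact_force: [0.2, -0.5, -0.1]
gripper_width: 0.75
grasp_force: 0.0
```

>>> jog_arm(rows=[{"x":0,"y":0,"z":-45,"ax":0,"ay":0,"az":0,"fingers":64},{"x":0,"y":0,"z":-10,"ax":0,"ay":0,"az":0,"fingers":64},{"x":7,"y":40,"z":0,"ax":0,"ay":0,"az":0,"fingers":60},{"x":7,"y":40,"z":0,"ax":0,"ay":0,"az":0,"fingers":60},{"x":8,"y":40,"z":0,"ax":0,"ay":0,"az":0,"fingers":60},{"x":0,"y":5,"z":0,"ax":0,"ay":0,"az":0,"fingers":60},{"x":0,"y":0,"z":0,"ax":0,"ay":0,"az":0,"fingers":60},{"x":0,"y":0,"z":0,"ax":0,"ay":0,"az":0,"fingers":60}])

```text
t: 6.75
eef_pos: [0.5279, -0.3892, 0.1574]
tool_rot: [-0.001, 0.93, 0.369, -0.001]
contact_force: [-0.7, 0.5, 0.8]
gripper_width: 0.703
grasp_force: 0.0
```

Run:
```python
from h import *
c=bot.read_camera("wrist"); cv2.imwrite("pics/w4.png",c["pixels"][:,:,::-1])
print(shift([.5299,-.3901,.013]), bot.get_obs()['contact_force'])
print(proj(c,[.5299,-.3901,.065]),proj(c,[.4294,-.3129,.1]),ray(c,0,0,0))
np.save("c4.npy",c,allow_pickle=True)
```

```text
(array([  0.9,   2.3, 144.8]), np.float64(43.28560858259129), array([ 0.5279, -0.3892,  0.1578]), array([-1.4e-03,  8.0e-04, -1.0e+00])) [ 0.95345088  1.22579033 -0.04200331]
(np.float64(323.12786935248596), np.float64(236.06196377436882)) (np.float64(151.56948154588238), np.float64(276.70065446099414)) [ 0.48105126 -0.07509789  0.        ]
```

View pics/w4.png

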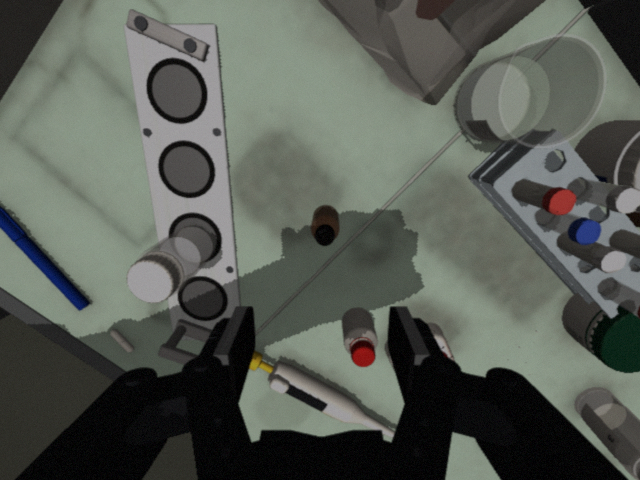

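The vial stands on its mark: its cap is at (149,280) against (152,277) expected. The dropper cap is at (323,236), exactly as predicted.

>>> jog_arm(rows=[{"x":1,"y":2,"z":30,"ax":0,"ay":0,"az":0,"fingers":60},{"x":0,"y":0,"z":40,"ax":0,"ay":0,"az":0,"fingers":60},{"x":0,"y":0,"z":40,"ax":0,"ay":0,"az":0,"fingers":60},{"x":0,"y":0,"z":24,"ax":0,"ay":0,"az":0,"fingers":60},{"x":0,"y":0,"z":10,"ax":0,"ay":0,"az":0,"fingers":50},{"x":0,"y":0,"z":0,"ax":0,"ay":0,"az":0,"fingers":40},{"x":0,"y":0,"z":0,"ax":0,"ay":0,"az":0,"fingers":30},{"x":0,"y":0,"z":0,"ax":0,"ay":0,"az":0,"fingers":22}], force=25)

```text
t: 7.6
eef_pos: [0.5324, -0.3916, 0.0163]
tool_rot: [0.001, 0.93, 0.369, 0.001]
contact_force: [-0.2, 0.7, 0.2]
gripper_width: 0.261
grasp_force: 0.0
```

>>> jog_arm(rows=[{"x":0,"y":0,"z":0,"ax":0,"ay":0,"az":0,"fingers":18},{"x":0,"y":0,"z":0,"ax":0,"ay":0,"az":0,"fingers":18},{"x":0,"y":0,"z":0,"ax":0,"ay":0,"az":0,"fingers":18},{"x":0,"y":0,"z":0,"ax":0,"ay":0,"az":0,"fingers":18},{"x":0,"y":0,"z":0,"ax":0,"ay":0,"az":0,"fingers":18},{"x":0,"y":0,"z":0,"ax":0,"ay":0,"az":0,"fingers":18},{"x":0,"y":0,"z":0,"ax":0,"ay":0,"az":0,"fingers":18},{"x":0,"y":0,"z":0,"ax":0,"ay":0,"az":0,"fingers":18}])

```text
t: 8.4
eef_pos: [0.5318, -0.391, 0.0153]
tool_rot: [0.0, 0.93, 0.369, 0.0]
contact_force: [-1.3, 1.4, 7.1]
gripper_width: 0.208
grasp_force: 3.4
```

Run:
```python
from h import *
print(shift([.5258,-.2223,.0]), bot.get_obs()['contact_force'])
```

```text
(array([ 111.3, -127. ,   15.1]), np.float64(43.2769971800216), array([ 0.5318, -0.391 ,  0.0153]), array([ 1.1e-03, -6.0e-04, -1.0e+00])) [-1.26923302  1.41876988  7.06295151]
```

>>> jog_arm(rows=[{"x":0,"y":0,"z":0,"ax":0,"ay":0,"az":0,"fingers":26},{"x":0,"y":0,"z":0,"ax":0,"ay":0,"az":0,"fingers":34},{"x":0,"y":0,"z":0,"ax":0,"ay":0,"az":0,"fingers":38},{"x":0,"y":0,"z":3,"ax":0,"ay":0,"az":0,"fingers":38},{"x":0,"y":0,"z":4,"ax":0,"ay":0,"az":0,"fingers":38},{"x":0,"y":0,"z":0,"ax":0,"ay":0,"az":0,"fingers":30},{"x":0,"y":0,"z":0,"ax":0,"ay":0,"az":0,"fingers":20},{"x":0,"y":0,"z":0,"ax":0,"ay":0,"az":0,"fingers":12}])

```text
t: 9.2
eef_pos: [0.5313, -0.3908, 0.0072]
tool_rot: [0.0, 0.93, 0.369, 0.0]
contact_force: [-0.2, 0.9, -1.3]
gripper_width: 0.255
grasp_force: 24.4
```

>>> jog_arm(rows=[{"x":0,"y":0,"z":0,"ax":0,"ay":0,"az":0,"fingers":12},{"x":0,"y":0,"z":0,"ax":0,"ay":0,"az":0,"fingers":12},{"x":0,"y":0,"z":0,"ax":0,"ay":0,"az":0,"fingers":12},{"x":0,"y":0,"z":0,"ax":0,"ay":0,"az":0,"fingers":12},{"x":0,"y":0,"z":0,"ax":0,"ay":0,"az":0,"fingers":12},{"x":0,"y":0,"z":0,"ax":0,"ay":0,"az":0,"fingers":12},{"x":0,"y":0,"z":0,"ax":0,"ay":0,"az":0,"fingers":12},{"x":0,"y":0,"z":0,"ax":0,"ay":0,"az":0,"fingers":12}])

```text
t: 10.0
eef_pos: [0.5312, -0.3909, 0.0072]
tool_rot: [0.0, 0.93, 0.369, -0.0]
contact_force: [0.4, -0.7, 0.6]
gripper_width: 0.251
grasp_force: 24.4
```

Run:
```python
from h import *
c=bot.read_camera("wrist"); cv2.imwrite("pics/w5.png",c["pixels"][:,:,::-1])
print(shift([.5258,-.2223,.0]), bot.get_obs()['contact_force'])
```

```text
(array([ 111.6, -126.4,    7.2]), np.float64(43.28208309299991), array([ 0.5312, -0.3908,  0.0072]), array([ 0.,  0., -1.])) [ 0.33366411  0.26297896 -0.35914719]
```

View pics/w5.png

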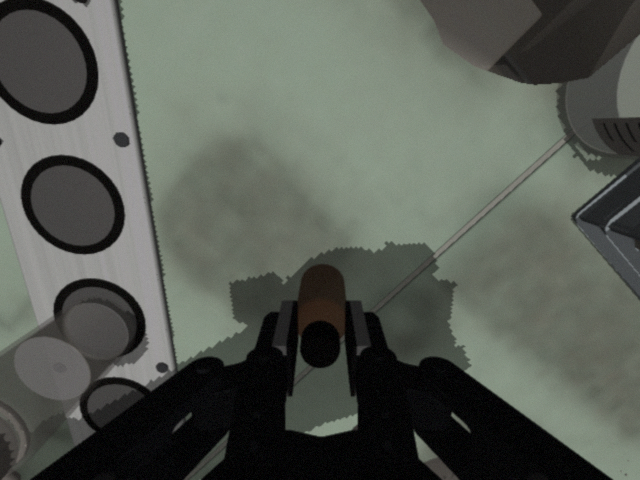

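The dropper is held upright between the pads, with its cap at (321,343).

>>> jog_arm(rows=[{"x":0,"y":0,"z":-15,"ax":0,"ay":0,"az":0,"fingers":12},{"x":0,"y":0,"z":-25,"ax":0,"ay":0,"az":0,"fingers":12},{"x":25,"y":-25,"z":0,"ax":0,"ay":0,"az":0,"fingers":12},{"x":30,"y":-35,"z":0,"ax":0,"ay":0,"az":0,"fingers":12},{"x":30,"y":-35,"z":0,"ax":0,"ay":0,"az":0,"fingers":12},{"x":20,"y":-25,"z":0,"ax":0,"ay":0,"az":0,"fingers":12},{"x":6,"y":-6,"z":0,"ax":0,"ay":0,"az":0,"fingers":12},{"x":0,"y":0,"z":0,"ax":0,"ay":0,"az":0,"fingers":12}])

```text
t: 10.85
eef_pos: [0.5265, -0.2215, 0.0484]
tool_rot: [0.0, 0.929, 0.37, 0.001]
contact_force: [0.1, -0.8, 0.5]
gripper_width: 0.258
grasp_force: 24.5
```

Run:
```python
from h import *
c=bot.read_camera("wrist")
s=shift([.5258,-.2223,.0132]); print(s, bot.get_obs()['contact_force'])
P=c["pixels"][300:380,280:360].astype(int).sum(2)<90
n,l,st,ce=cv2.connectedComponentsWithStats(P.astype(np.uint8)); 
k=1+np.argmax([np.hypot(*(ce[i]-[41,43]))if st[i,4]>300 else 99 for i in range(1,n)][::1])if 0 else None
for u,v in [(321,343)]: print(ray(c,u,v,.065+s[2][2]-.0072)-s[2])
```

```text
(array([ 0.5, -1.3, 35. ]), np.float64(43.31237825264441), array([ 0.5263, -0.2236,  0.0482]), array([ 0.0013, -0.001 , -1.    ])) [ 0.20283824 -0.37748228 -0.0288811 ]
[0.0027151  0.00378847 0.0578    ]
```

>>> jog_arm(rows=[{"x":0,"y":-1,"z":15,"ax":0,"ay":0,"az":0,"fingers":12},{"x":0,"y":0,"z":12,"ax":0,"ay":0,"az":0,"fingers":12},{"x":0,"y":0,"z":6,"ax":0,"ay":0,"az":0,"fingers":12},{"x":0,"y":0,"z":2,"ax":0,"ay":0,"az":0,"fingers":12},{"x":0,"y":0,"z":0,"ax":0,"ay":0,"az":0,"fingers":12},{"x":0,"y":0,"z":0,"ax":0,"ay":0,"az":0,"fingers":12},{"x":0,"y":0,"z":0,"ax":0,"ay":0,"az":0,"fingers":12},{"x":0,"y":0,"z":0,"ax":0,"ay":0,"az":0,"fingers":12}])

```text
t: 11.7
eef_pos: [0.5249, -0.2233, 0.0127]
tool_rot: [0.0, 0.93, 0.368, -0.0]
contact_force: [-1.0, 1.6, 5.9]
gripper_width: 0.25
grasp_force: 25.7
```

>>> jog_arm(rows=[{"x":0,"y":0,"z":0,"ax":0,"ay":0,"az":0,"fingers":20},{"x":0,"y":0,"z":0,"ax":0,"ay":0,"az":0,"fingers":26},{"x":0,"y":0,"z":0,"ax":0,"ay":0,"az":0,"fingers":34},{"x":0,"y":0,"z":0,"ax":0,"ay":0,"az":0,"fingers":45},{"x":0,"y":0,"z":-20,"ax":0,"ay":0,"az":0,"fingers":60},{"x":0,"y":0,"z":-40,"ax":0,"ay":0,"az":0,"fingers":72},{"x":0,"y":0,"z":-45,"ax":0,"ay":0,"az":0,"fingers":72},{"x":0,"y":0,"z":-45,"ax":0,"ay":0,"az":0,"fingers":72}])

```text
t: 12.5
eef_pos: [0.5245, -0.2222, 0.1635]
tool_rot: [-0.0, 0.93, 0.369, -0.0]
contact_force: [0.4, -1.7, 0.0]
gripper_width: 0.845
grasp_force: 0.0
```

>>> jog_arm(rows=[{"x":0,"y":0,"z":-45,"ax":0,"ay":0,"az":-7.8,"fingers":72},{"x":0,"y":0,"z":-45,"ax":0,"ay":0,"az":-7.8,"fingers":72},{"x":0,"y":0,"z":0,"ax":0,"ay":0,"az":-7.8,"fingers":72},{"x":0,"y":0,"z":0,"ax":0,"ay":0,"az":-7.8,"fingers":72},{"x":0,"y":0,"z":0,"ax":0,"ay":0,"az":-7.8,"fingers":72},{"x":0,"y":0,"z":0,"ax":0,"ay":0,"az":-7.7,"fingers":72},{"x":0,"y":0,"z":0,"ax":0,"ay":0,"az":0,"fingers":72},{"x":0,"y":0,"z":0,"ax":0,"ay":0,"az":0,"fingers":72}])

```text
t: 13.3
eef_pos: [0.5248, -0.2224, 0.2521]
tool_rot: [-0.0, 0.709, 0.706, -0.0]
contact_force: [0.1, -0.3, 0.8]
gripper_width: 0.846
grasp_force: 0.0
```

Run:
```python
from h import *
print(shift([.5229,.3893,.25]))
c=bot.read_camera("top"); cv2.imwrite("pics/t2.png",cv2.resize(c["pixels"][170:290,365:525,::-1],None,fx=5,fy=5,interpolation=cv2.INTER_CUBIC))
```

```text
(array([611.7,  -4.4,   2.1]), np.float64(89.76236838676286), array([ 0.5248, -0.2224,  0.2521]), array([-2.e-04,  1.e-04, -1.e+00]))
```

>>> jog_arm(rows=[{"x":30,"y":-1,"z":0,"ax":0,"ay":0,"az":0,"fingers":72},{"x":45,"y":-1,"z":0,"ax":0,"ay":0,"az":0,"fingers":72},{"x":48,"y":-1,"z":0,"ax":0,"ay":0,"az":0,"fingers":72},{"x":48,"y":-1,"z":0,"ax":0,"ay":0,"az":0,"fingers":72},{"x":48,"y":0,"z":0,"ax":0,"ay":0,"az":0,"fingers":72},{"x":48,"y":0,"z":0,"ax":0,"ay":0,"az":0,"fingers":72},{"x":48,"y":0,"z":0,"ax":0,"ay":0,"az":0,"fingers":72},{"x":48,"y":0,"z":0,"ax":0,"ay":0,"az":0,"fingers":72}])

```text
t: 14.15
eef_pos: [0.5209, 0.1426, 0.2524]
tool_rot: [0.0, 0.708, 0.706, 0.0]
contact_force: [0.7, 0.0, -0.3]
gripper_width: 0.844
grasp_force: 0.0
```

>>> jog_arm(rows=[{"x":48,"y":0,"z":0,"ax":0,"ay":0,"az":0,"fingers":72},{"x":48,"y":0,"z":0,"ax":0,"ay":0,"az":0,"fingers":72},{"x":48,"y":0,"z":0,"ax":0,"ay":0,"az":0,"fingers":72},{"x":35,"y":0,"z":0,"ax":0,"ay":0,"az":0,"fingers":72},{"x":10,"y":0,"z":0,"ax":0,"ay":0,"az":0,"fingers":72},{"x":0,"y":0,"z":0,"ax":0,"ay":0,"az":0,"fingers":72},{"x":0,"y":0,"z":0,"ax":0,"ay":0,"az":0,"fingers":72},{"x":0,"y":0,"z":0,"ax":0,"ay":0,"az":0,"fingers":72}])

```text
t: 14.95
eef_pos: [0.522, 0.3274, 0.2521]
tool_rot: [0.001, 0.708, 0.706, -0.0]
contact_force: [0.8, -0.4, -0.9]
gripper_width: 0.841
grasp_force: 0.0
```

Run:
```python
from h import *
c=bot.read_camera("wrist"); cv2.imwrite("pics/w6.png",c["pixels"][:,:,::-1])
print(shift([.5229,.3893,.025]))
print(proj(c,[.5229,.3893,.083]),proj(c,[.4102,.3761,.103]))
for p in [(.5229,.3893,.083),(.4102,.3761,.103)]: print([np.round(ray(c,*(np.array(proj(c,p))+d),p[2])[:2]*1000) for d in ((10,0),(0,10))])
```

```text
(array([ 62. ,   0.5, 227.2]), np.float64(89.78373212392792), array([0.522 , 0.3275, 0.2523]), array([ 5.0e-04, -1.1e-03, -1.0e+00]))
(np.float64(320.85713497332966), np.float64(150.2860509255775)) (np.float64(197.293571112464), np.float64(167.19340719078167))
[array([532., 389.]), array([523., 380.])]
[array([419., 376.]), array([409., 367.])]
```

View pics/w6.png

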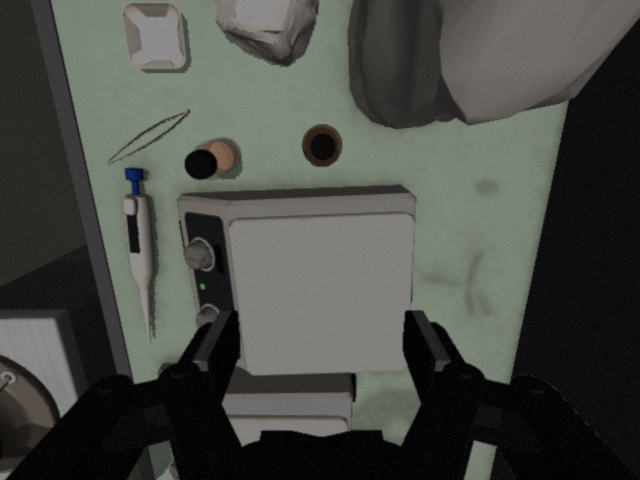

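Amber cap is at (323,147) and black cap at (201,164), both within about 4 mm of the prediction. The plastic bag's edge runs from about (350,90) to (400,127), close to the amber bottle, so I'll check the clearances.

Run:
```python
from h import *
c=bot.read_camera("wrist"); print(np.round(np.array(c["world_from_camera"])[:3,3],3))
for n,q in dict(bagA=(350,88),bagB=(358,108),bagC=(400,127),bagD=(460,120),plateTopL=(230,188),plateTopR=(412,188)).items():
    print(n,[np.round(ray(c,*q,z)[:2]*1000) .tolist() for z in (0,.05,.1,.15)])
c=bot.read_camera("top")
for n,q in dict(bag1=(140,204),bag2=(160,200),bag3=(172,186)).items():
    print(n,[np.round(ray(c,*q,z)[:2]*1000) .tolist() for z in (0,.05,.1,.15,.2)])
```

```text
[0.523 0.412 0.429]
bagA [[556.0, 451.0], [552.0, 447.0], [548.0, 442.0], [544.0, 438.0]]
bagB [[565.0, 431.0], [560.0, 428.0], [555.0, 426.0], [551.0, 424.0]]
bagC [[615.0, 410.0], [604.0, 410.0], [593.0, 410.0], [583.0, 410.0]]
bagD [[683.0, 417.0], [664.0, 417.0], [646.0, 416.0], [627.0, 415.0]]
plateTopL [[411.0, 340.0], [425.0, 348.0], [438.0, 357.0], [451.0, 365.0]]
plateTopR [[634.0, 339.0], [621.0, 348.0], [608.0, 356.0], [595.0, 365.0]]
bag1 [[561.0, 507.0], [553.0, 489.0], [545.0, 471.0], [536.0, 452.0], [528.0, 434.0]]
bag2 [[571.0, 450.0], [563.0, 433.0], [554.0, 417.0], [545.0, 400.0], [537.0, 384.0]]
bag3 [[611.0, 415.0], [601.0, 400.0], [591.0, 384.0], [581.0, 369.0], [571.0, 354.0]]
```

>>> jog_arm(rows=[{"x":32,"y":2,"z":0,"ax":0,"ay":0,"az":0,"fingers":60},{"x":31,"y":0,"z":0,"ax":0,"ay":0,"az":0,"fingers":60},{"x":0,"y":0,"z":0,"ax":0,"ay":0,"az":7,"fingers":60},{"x":0,"y":0,"z":0,"ax":0,"ay":0,"az":7,"fingers":60},{"x":0,"y":0,"z":0,"ax":0,"ay":0,"az":7,"fingers":60},{"x":0,"y":0,"z":0,"ax":0,"ay":0,"az":7,"fingers":60},{"x":0,"y":0,"z":0,"ax":0,"ay":0,"az":6.8,"fingers":60},{"x":0,"y":0,"z":0,"ax":0,"ay":0,"az":0,"fingers":60}])

```text
t: 15.9
eef_pos: [0.5235, 0.3921, 0.2524]
tool_rot: [0.0, 0.887, 0.462, 0.0]
contact_force: [-0.0, -0.3, -0.7]
gripper_width: 0.7
grasp_force: 0.0
```

Run:
```python
from h import *
print(shift([.524,.391,.018]))
```

```text
(array([ -0.6,   0.9, 234.4]), np.float64(55.06253028507474), array([0.5235, 0.3921, 0.2524]), array([ 5.e-04, -3.e-04, -1.e+00]))
```

>>> jog_arm(rows=[{"x":0,"y":1,"z":40,"ax":0,"ay":0,"az":0,"fingers":60},{"x":0,"y":0,"z":45,"ax":0,"ay":0,"az":0,"fingers":60},{"x":0,"y":0,"z":40,"ax":0,"ay":0,"az":0,"fingers":60},{"x":0,"y":0,"z":30,"ax":0,"ay":0,"az":0,"fingers":60},{"x":0,"y":0,"z":30,"ax":0,"ay":0,"az":0,"fingers":60},{"x":0,"y":0,"z":25,"ax":0,"ay":0,"az":0,"fingers":60},{"x":0,"y":0,"z":18,"ax":0,"ay":0,"az":0,"fingers":60},{"x":0,"y":0,"z":6,"ax":0,"ay":0,"az":0,"fingers":60}])

```text
t: 16.7
eef_pos: [0.5233, 0.391, 0.0162]
tool_rot: [0.0, 0.886, 0.464, -0.001]
contact_force: [0.3, 0.5, 0.0]
gripper_width: 0.707
grasp_force: 0.0
```

>>> jog_arm(rows=[{"x":0,"y":0,"z":0,"ax":0,"ay":0,"az":0,"fingers":52},{"x":0,"y":0,"z":0,"ax":0,"ay":0,"az":0,"fingers":44},{"x":0,"y":0,"z":0,"ax":0,"ay":0,"az":0,"fingers":36},{"x":0,"y":0,"z":0,"ax":0,"ay":0,"az":0,"fingers":30},{"x":0,"y":0,"z":0,"ax":0,"ay":0,"az":0,"fingers":28},{"x":0,"y":0,"z":0,"ax":0,"ay":0,"az":0,"fingers":28},{"x":0,"y":0,"z":0,"ax":0,"ay":0,"az":0,"fingers":28},{"x":0,"y":0,"z":0,"ax":0,"ay":0,"az":0,"fingers":28}], force=35)

```text
t: 17.5
eef_pos: [0.525, 0.3931, 0.0198]
tool_rot: [-0.0, 0.886, 0.463, 0.001]
contact_force: [-0.3, -0.2, 5.9]
gripper_width: 0.421
grasp_force: 34.5
```

Run:
```python
from h import *
c=bot.read_camera("wrist"); cv2.imwrite("pics/w7.png",c["pixels"][:,:,::-1])
print(shift([.524,.391,.018]))
```

```text
(array([-2.3,  0.5,  1.8]), np.float64(55.190221196076976), array([0.5249, 0.3932, 0.0198]), array([ 0.0023,  0.0018, -1.    ]))
```

View pics/w7.png

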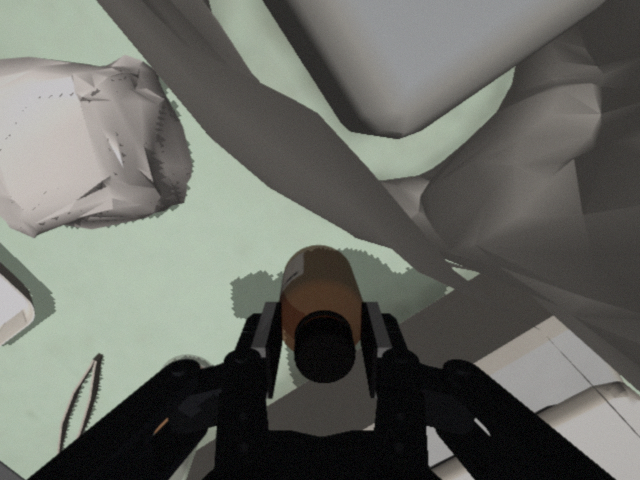

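The amber bottle is held upright and the fingers are clear of the bag.

>>> jog_arm(rows=[{"x":0,"y":0,"z":-12,"ax":0,"ay":0,"az":0,"fingers":28},{"x":0,"y":0,"z":-30,"ax":0,"ay":0,"az":0,"fingers":28},{"x":0,"y":0,"z":-40,"ax":0,"ay":0,"az":0,"fingers":28},{"x":0,"y":0,"z":-40,"ax":0,"ay":0,"az":0,"fingers":28},{"x":0,"y":0,"z":-40,"ax":0,"ay":0,"az":0,"fingers":28},{"x":0,"y":0,"z":-30,"ax":0,"ay":0,"az":5.9,"fingers":28},{"x":0,"y":0,"z":-15,"ax":0,"ay":0,"az":6,"fingers":28},{"x":-15,"y":14,"z":0,"ax":0,"ay":0,"az":0,"fingers":28}])

```text
t: 18.35
eef_pos: [0.5224, 0.3757, 0.2293]
tool_rot: [-0.002, 0.929, 0.369, 0.003]
contact_force: [-0.1, -0.3, -1.1]
gripper_width: 0.421
grasp_force: 33.7
```

>>> jog_arm(rows=[{"x":-25,"y":23,"z":0,"ax":0,"ay":0,"az":0,"fingers":28},{"x":-33,"y":30,"z":0,"ax":0,"ay":0,"az":0,"fingers":28},{"x":-33,"y":30,"z":0,"ax":0,"ay":0,"az":0,"fingers":28},{"x":-33,"y":30,"z":0,"ax":0,"ay":0,"az":0,"fingers":28},{"x":-33,"y":30,"z":0,"ax":0,"ay":0,"az":0,"fingers":28},{"x":-33,"y":30,"z":0,"ax":0,"ay":0,"az":0,"fingers":28},{"x":-33,"y":30,"z":0,"ax":0,"ay":0,"az":0,"fingers":28},{"x":-33,"y":30,"z":0,"ax":0,"ay":0,"az":0,"fingers":28}])

```text
t: 19.15
eef_pos: [0.4953, 0.0248, 0.2259]
tool_rot: [0.0, 0.929, 0.369, 0.0]
contact_force: [0.9, -0.7, -1.5]
gripper_width: 0.417
grasp_force: 33.7
```

>>> jog_arm(rows=[{"x":-33,"y":30,"z":0,"ax":0,"ay":0,"az":0,"fingers":28},{"x":-33,"y":30,"z":0,"ax":0,"ay":0,"az":0,"fingers":28},{"x":-33,"y":30,"z":0,"ax":0,"ay":0,"az":0,"fingers":28},{"x":-33,"y":30,"z":0,"ax":0,"ay":0,"az":0,"fingers":28},{"x":-33,"y":30,"z":0,"ax":0,"ay":0,"az":0,"fingers":28},{"x":-30,"y":28,"z":0,"ax":0,"ay":0,"az":0,"fingers":28},{"x":-15,"y":14,"z":0,"ax":0,"ay":0,"az":0,"fingers":28},{"x":0,"y":0,"z":0,"ax":0,"ay":0,"az":0,"fingers":28}])

```text
t: 19.95
eef_pos: [0.4733, -0.261, 0.2256]
tool_rot: [0.0, 0.931, 0.366, -0.0]
contact_force: [0.0, 0.6, -0.8]
gripper_width: 0.418
grasp_force: 33.7
```

Run:
```python
from h import *
print(shift([.4775,-.2674,.0258]),bot.get_obs()['contact_force'])
c=bot.read_camera("wrist"); cv2.imwrite("pics/w8.png",c["pixels"][:,:,::-1])
for n,P in dict(vialtop=[.4294,-.3129,.1],droptop=[.5258,-.2223,.071],m1=[.4775,-.2674,.006]).items(): print(n,np.round(proj(c,P)))
```

```text
(array([ -1.1,   7.4, 199.8]), np.float64(42.93929332925492), array([ 0.4733, -0.261 ,  0.2256]), array([-3.0e-04, -1.2e-03, -1.0e+00])) [ 0.03161126  0.62607707 -0.7771632 ]
vialtop [329. 294.]
droptop [328. 149.]
m1 [327. 205.]
```

View pics/w8.png

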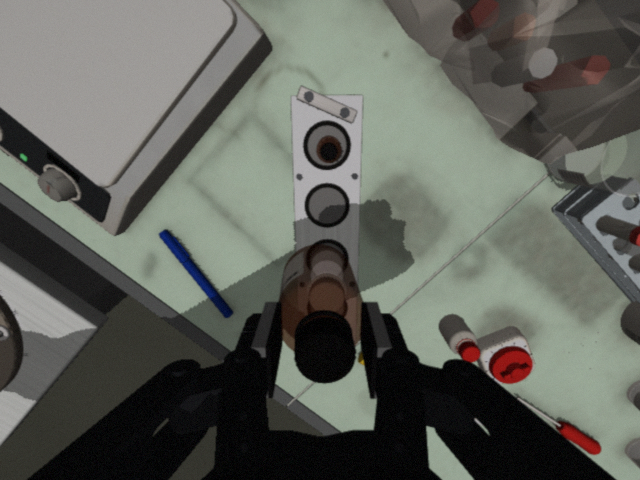

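The dropper cap is at (329,149), centred on its mark. Next I lower the amber bottle onto M1.

>>> jog_arm(rows=[{"x":2,"y":7,"z":25,"ax":0,"ay":0,"az":0,"fingers":28},{"x":0,"y":0,"z":40,"ax":0,"ay":0,"az":0,"fingers":28},{"x":0,"y":0,"z":40,"ax":0,"ay":0,"az":0,"fingers":28},{"x":0,"y":0,"z":35,"ax":0,"ay":0,"az":0,"fingers":28},{"x":0,"y":0,"z":25,"ax":0,"ay":0,"az":0,"fingers":28},{"x":0,"y":0,"z":15,"ax":0,"ay":0,"az":0,"fingers":28},{"x":0,"y":0,"z":8,"ax":0,"ay":0,"az":0,"fingers":28},{"x":0,"y":0,"z":0,"ax":0,"ay":0,"az":0,"fingers":28}])

```text
t: 20.8
eef_pos: [0.4809, -0.2594, 0.0367]
tool_rot: [-0.001, 0.929, 0.37, -0.0]
contact_force: [-0.6, 0.7, -1.8]
gripper_width: 0.42
grasp_force: 33.7
```

Run:
```python
from h import *
print(shift([.4775,-.2674,.0258]),bot.get_obs()['contact_force'])
```

```text
(array([-7.9,  3.5, 10.9]), np.float64(43.37373071543282), array([ 0.4809, -0.2594,  0.0367]), array([-0.0011,  0.0013, -1.    ])) [-0.62555652  0.65918955 -1.84994116]
```

>>> jog_arm(rows=[{"x":-5,"y":3,"z":6,"ax":0,"ay":0,"az":0,"fingers":28},{"x":0,"y":0,"z":0,"ax":0,"ay":0,"az":0,"fingers":28},{"x":0,"y":0,"z":0,"ax":0,"ay":0,"az":0,"fingers":28},{"x":0,"y":0,"z":0,"ax":0,"ay":0,"az":0,"fingers":28},{"x":0,"y":0,"z":0,"ax":0,"ay":0,"az":0,"fingers":28},{"x":0,"y":0,"z":0,"ax":0,"ay":0,"az":0,"fingers":28},{"x":0,"y":0,"z":0,"ax":0,"ay":0,"az":0,"fingers":28},{"x":0,"y":0,"z":0,"ax":0,"ay":0,"az":0,"fingers":28}])

```text
t: 21.6
eef_pos: [0.4795, -0.2665, 0.0312]
tool_rot: [0.0, 0.93, 0.369, 0.0]
contact_force: [0.2, 0.6, -0.8]
gripper_width: 0.421
grasp_force: 33.7
```

Run:
```python
from h import *
print(shift([.4775,-.2674,.0258]),bot.get_obs()['contact_force'])
c=bot.read_camera("wrist");print(shift([.4775,-.2674,.0258]))
```

```text
(array([-2. , -0.7,  5.4]), np.float64(43.2775787965492), array([ 0.4795, -0.2665,  0.0312]), array([ 1.e-04, -0.e+00, -1.e+00])) [ 0.15018602  0.56900509 -0.7755421 ]
(array([-2.1, -0.7,  5.4]), np.float64(43.28277629616559), array([ 0.4795, -0.2665,  0.0312]), array([-0.,  0., -1.]))
```

>>> jog_arm(rows=[{"x":0,"y":0,"z":3,"ax":0,"ay":0,"az":0,"fingers":28},{"x":0,"y":0,"z":3,"ax":0,"ay":0,"az":0,"fingers":28},{"x":0,"y":0,"z":0,"ax":0,"ay":0,"az":0,"fingers":28},{"x":0,"y":0,"z":0,"ax":0,"ay":0,"az":0,"fingers":36},{"x":0,"y":0,"z":0,"ax":0,"ay":0,"az":0,"fingers":42},{"x":0,"y":0,"z":0,"ax":0,"ay":0,"az":0,"fingers":50},{"x":0,"y":0,"z":0,"ax":0,"ay":0,"az":0,"fingers":62},{"x":0,"y":0,"z":0,"ax":0,"ay":0,"az":0,"fingers":64}])

```text
t: 22.45
eef_pos: [0.4794, -0.2665, 0.025]
tool_rot: [-0.0, 0.93, 0.369, -0.0]
contact_force: [0.6, 1.1, 0.3]
gripper_width: 0.747
grasp_force: 0.0
```

>>> jog_arm(rows=[{"x":0,"y":0,"z":-20,"ax":0,"ay":0,"az":0,"fingers":64},{"x":0,"y":0,"z":-40,"ax":0,"ay":0,"az":0,"fingers":64},{"x":0,"y":0,"z":-45,"ax":0,"ay":0,"az":0,"fingers":64},{"x":0,"y":0,"z":-45,"ax":0,"ay":0,"az":0,"fingers":64},{"x":0,"y":0,"z":-45,"ax":0,"ay":0,"az":-7.8,"fingers":64},{"x":0,"y":0,"z":-30,"ax":0,"ay":0,"az":-7.8,"fingers":64},{"x":0,"y":0,"z":0,"ax":0,"ay":0,"az":-7.8,"fingers":64},{"x":0,"y":0,"z":0,"ax":0,"ay":0,"az":-7.8,"fingers":64}])

```text
t: 23.25
eef_pos: [0.48, -0.2668, 0.2516]
tool_rot: [0.001, 0.794, 0.607, 0.001]
contact_force: [-1.0, -0.6, -0.3]
gripper_width: 0.75
grasp_force: 0.0
```

>>> jog_arm(rows=[{"x":0,"y":0,"z":0,"ax":0,"ay":0,"az":-7.8,"fingers":64},{"x":0,"y":0,"z":0,"ax":0,"ay":0,"az":-7.7,"fingers":64},{"x":40,"y":0,"z":0,"ax":0,"ay":0,"az":0,"fingers":64},{"x":45,"y":0,"z":0,"ax":0,"ay":0,"az":0,"fingers":64},{"x":45,"y":0,"z":0,"ax":0,"ay":0,"az":0,"fingers":64},{"x":45,"y":0,"z":0,"ax":0,"ay":0,"az":0,"fingers":64},{"x":45,"y":0,"z":0,"ax":0,"ay":0,"az":0,"fingers":64},{"x":45,"y":0,"z":0,"ax":0,"ay":0,"az":0,"fingers":64}])

```text
t: 24.05
eef_pos: [0.4792, 0.0001, 0.2503]
tool_rot: [0.0, 0.707, 0.707, 0.0]
contact_force: [1.2, -0.7, 0.8]
gripper_width: 0.749
grasp_force: 0.0
```

>>> jog_arm(rows=[{"x":45,"y":0,"z":0,"ax":0,"ay":0,"az":0,"fingers":64},{"x":45,"y":-10,"z":0,"ax":0,"ay":0,"az":0,"fingers":64},{"x":45,"y":-10,"z":0,"ax":0,"ay":0,"az":0,"fingers":64},{"x":45,"y":-10,"z":0,"ax":0,"ay":0,"az":0,"fingers":64},{"x":45,"y":-10,"z":0,"ax":0,"ay":0,"az":0,"fingers":64},{"x":45,"y":-10,"z":0,"ax":0,"ay":0,"az":0,"fingers":64},{"x":10,"y":-10,"z":0,"ax":0,"ay":0,"az":0,"fingers":64},{"x":0,"y":-5,"z":0,"ax":0,"ay":0,"az":0,"fingers":64}])

```text
t: 24.85
eef_pos: [0.4131, 0.2803, 0.2501]
tool_rot: [-0.0, 0.706, 0.709, -0.0]
contact_force: [-0.1, -0.9, 0.3]
gripper_width: 0.751
grasp_force: 0.0
```

Run:
```python
from h import *
c=bot.read_camera("wrist"); cv2.imwrite("pics/w9.png",c["pixels"][:,:,::-1])
c=bot.read_camera("wrist")
print(shift([.412,.378,.032]),bot.get_obs()['contact_force'],proj(c,[.412,.378,.103]))
```

```text
(array([101.2,  -2.4, 217.8]), np.float64(89.96212384795281), array([0.4143, 0.2771, 0.2499]), array([-2.0e-04, -1.5e-03, -1.0e+00])) [ 0.47249421 -0.52241688 -0.26029825] (np.float64(319.0716678427152), np.float64(106.56966376265223))
```

View pics/w9.png

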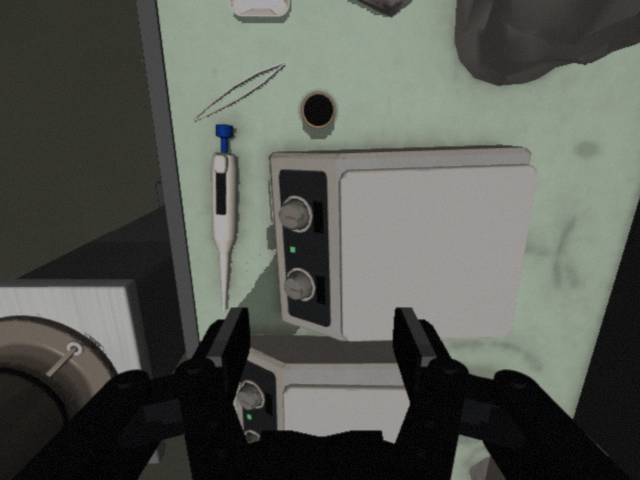

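The black cap is at (318,109), against (319,107) predicted, so I go straight to the grasp.

>>> jog_arm(rows=[{"x":35,"y":-2,"z":0,"ax":0,"ay":0,"az":0,"fingers":60},{"x":40,"y":0,"z":0,"ax":0,"ay":0,"az":0,"fingers":60},{"x":25,"y":0,"z":0,"ax":0,"ay":0,"az":0,"fingers":60},{"x":0,"y":0,"z":0,"ax":0,"ay":0,"az":0,"fingers":60},{"x":0,"y":0,"z":20,"ax":0,"ay":0,"az":0,"fingers":60},{"x":0,"y":0,"z":30,"ax":0,"ay":0,"az":0,"fingers":60},{"x":0,"y":0,"z":30,"ax":0,"ay":0,"az":0,"fingers":60},{"x":0,"y":0,"z":15,"ax":0,"ay":0,"az":0,"fingers":60}])

```text
t: 25.75
eef_pos: [0.4135, 0.3743, 0.1526]
tool_rot: [0.001, 0.709, 0.706, -0.002]
contact_force: [0.1, 0.3, 0.1]
gripper_width: 0.705
grasp_force: 0.0
```

Run:
```python
from h import *
c=bot.read_camera("wrist")
print(shift([.412,.377,.032]),bot.get_obs()['contact_force'],proj(c,[.412,.377,.103]))
```

```text
(array([  3.5,  -0.3, 119.3]), np.float64(89.79352121670405), array([0.4127, 0.3742, 0.1513]), array([-0.0034, -0.0052, -1.    ])) [-0.74388938  0.0259851  -1.6900468 ] (np.float64(317.8202520313215), np.float64(251.06863783438413))
```

>>> jog_arm(rows=[{"x":2,"y":0,"z":25,"ax":0,"ay":0,"az":0,"fingers":60},{"x":0,"y":0,"z":30,"ax":0,"ay":0,"az":0,"fingers":60},{"x":0,"y":0,"z":30,"ax":0,"ay":0,"az":0,"fingers":60},{"x":0,"y":0,"z":20,"ax":0,"ay":0,"az":0,"fingers":60},{"x":0,"y":0,"z":12,"ax":0,"ay":0,"az":0,"fingers":60},{"x":0,"y":0,"z":0,"ax":0,"ay":0,"az":0,"fingers":60},{"x":0,"y":0,"z":0,"ax":0,"ay":0,"az":0,"fingers":52},{"x":0,"y":0,"z":0,"ax":0,"ay":0,"az":0,"fingers":44}])

```text
t: 26.6
eef_pos: [0.4136, 0.3812, 0.0397]
tool_rot: [0.0, 0.707, 0.707, 0.001]
contact_force: [-0.4, 0.3, -0.4]
gripper_width: 0.517
grasp_force: 0.0
```

>>> jog_arm(rows=[{"x":0,"y":0,"z":0,"ax":0,"ay":0,"az":0,"fingers":36},{"x":0,"y":0,"z":0,"ax":0,"ay":0,"az":0,"fingers":30},{"x":0,"y":0,"z":0,"ax":0,"ay":0,"az":0,"fingers":26},{"x":0,"y":0,"z":0,"ax":0,"ay":0,"az":0,"fingers":26},{"x":0,"y":0,"z":0,"ax":0,"ay":0,"az":0,"fingers":26},{"x":0,"y":0,"z":0,"ax":0,"ay":0,"az":0,"fingers":26},{"x":0,"y":0,"z":0,"ax":0,"ay":0,"az":0,"fingers":26},{"x":0,"y":0,"z":0,"ax":0,"ay":0,"az":0,"fingers":26}])

```text
t: 27.4
eef_pos: [0.4134, 0.3814, 0.0395]
tool_rot: [0.0, 0.707, 0.707, 0.001]
contact_force: [-0.0, -1.0, 5.8]
gripper_width: 0.371
grasp_force: 33.8
```

Run:
```python
from h import *
c=bot.read_camera("wrist"); cv2.imwrite("pics/w10.png",c["pixels"][:,:,::-1])
print(shift([.412,.377,.032]),bot.get_obs()['contact_force'],proj(c,[.412,.377,.103]))
```

```text
(array([-4.4, -1.4,  7.5]), np.float64(89.9808745757643), array([0.4134, 0.3814, 0.0395]), array([ 0.0018,  0.0015, -1.    ])) [-1.17000874 -0.68836406  6.60876923] (np.float64(315.58589165594555), np.float64(366.89240606674207))
```

View pics/w10.png

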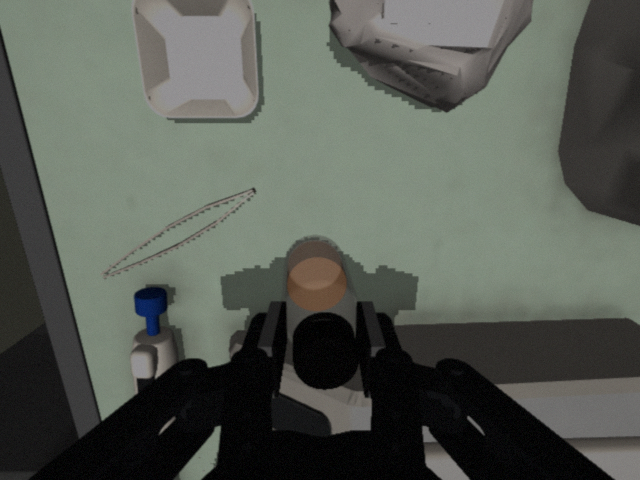

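The black-capped bottle is upright between the pads (cap at (325,350)), but the grip is high, near the shoulder. I'll regrasp lower.

>>> jog_arm(rows=[{"x":0,"y":0,"z":0,"ax":0,"ay":0,"az":0,"fingers":36},{"x":0,"y":0,"z":0,"ax":0,"ay":0,"az":0,"fingers":44},{"x":0,"y":0,"z":0,"ax":0,"ay":0,"az":0,"fingers":52},{"x":-2,"y":0,"z":0,"ax":0,"ay":0,"az":0,"fingers":54},{"x":0,"y":0,"z":3,"ax":0,"ay":0,"az":0,"fingers":54},{"x":0,"y":0,"z":3,"ax":0,"ay":0,"az":0,"fingers":54},{"x":0,"y":0,"z":0,"ax":0,"ay":0,"az":0,"fingers":54},{"x":0,"y":0,"z":0,"ax":0,"ay":0,"az":0,"fingers":54}])

```text
t: 28.25
eef_pos: [0.4125, 0.3784, 0.032]
tool_rot: [-0.0, 0.707, 0.707, -0.0]
contact_force: [0.8, -0.0, 0.4]
gripper_width: 0.633
grasp_force: 0.0
```

>>> jog_arm(rows=[{"x":0,"y":0,"z":0,"ax":0,"ay":0,"az":0,"fingers":46},{"x":0,"y":0,"z":0,"ax":0,"ay":0,"az":0,"fingers":38},{"x":0,"y":0,"z":0,"ax":0,"ay":0,"az":0,"fingers":32},{"x":0,"y":0,"z":0,"ax":0,"ay":0,"az":0,"fingers":24},{"x":0,"y":0,"z":0,"ax":0,"ay":0,"az":0,"fingers":24},{"x":0,"y":0,"z":0,"ax":0,"ay":0,"az":0,"fingers":24},{"x":0,"y":0,"z":0,"ax":0,"ay":0,"az":0,"fingers":24},{"x":0,"y":0,"z":0,"ax":0,"ay":0,"az":0,"fingers":24}])

```text
t: 29.05
eef_pos: [0.4127, 0.3788, 0.0325]
tool_rot: [-0.0, 0.707, 0.707, 0.0]
contact_force: [-1.8, -0.4, 5.4]
gripper_width: 0.415
grasp_force: 34.8
```

Run:
```python
from h import *
c=bot.read_camera("wrist"); print(shift([.412,.377,.032]),bot.get_obs()['contact_force'])
```

```text
(array([-1.8, -0.7,  0.5]), np.float64(89.98623936901137), array([0.4127, 0.3788, 0.0325]), array([ 3.e-04,  4.e-04, -1.e+00])) [-0.05423992  0.44654359  5.86553962]
```

>>> jog_arm(rows=[{"x":0,"y":0,"z":-15,"ax":0,"ay":0,"az":0,"fingers":24},{"x":0,"y":0,"z":-30,"ax":0,"ay":0,"az":0,"fingers":24},{"x":0,"y":0,"z":-40,"ax":0,"ay":0,"az":0,"fingers":24},{"x":0,"y":0,"z":-40,"ax":0,"ay":0,"az":0,"fingers":24},{"x":0,"y":0,"z":-40,"ax":0,"ay":0,"az":0,"fingers":24},{"x":0,"y":0,"z":-30,"ax":0,"ay":0,"az":0,"fingers":24},{"x":0,"y":0,"z":-20,"ax":0,"ay":0,"az":0,"fingers":24},{"x":-20,"y":10,"z":0,"ax":0,"ay":0,"az":0,"fingers":24}])

```text
t: 29.9
eef_pos: [0.4218, 0.3625, 0.2516]
tool_rot: [-0.001, 0.705, 0.709, 0.004]
contact_force: [0.4, 0.9, -0.5]
gripper_width: 0.41
grasp_force: 34.7
```

>>> jog_arm(rows=[{"x":-45,"y":6,"z":0,"ax":0,"ay":0,"az":0,"fingers":24},{"x":-45,"y":6,"z":0,"ax":0,"ay":0,"az":0,"fingers":24},{"x":-45,"y":6,"z":0,"ax":0,"ay":0,"az":0,"fingers":24},{"x":-45,"y":6,"z":0,"ax":0,"ay":0,"az":0,"fingers":24},{"x":-45,"y":6,"z":0,"ax":0,"ay":0,"az":0,"fingers":24},{"x":-45,"y":6,"z":0,"ax":0,"ay":0,"az":0,"fingers":24},{"x":-45,"y":6,"z":0,"ax":0,"ay":0,"az":0,"fingers":24},{"x":-45,"y":6,"z":0,"ax":0,"ay":0,"az":0,"fingers":24}])

```text
t: 30.7
eef_pos: [0.4702, -0.0035, 0.2479]
tool_rot: [0.0, 0.707, 0.707, 0.0]
contact_force: [1.3, 0.3, -0.2]
gripper_width: 0.414
grasp_force: 34.7
```

>>> jog_arm(rows=[{"x":-46,"y":-11,"z":0,"ax":0,"ay":0,"az":0,"fingers":24},{"x":-46,"y":-11,"z":0,"ax":0,"ay":0,"az":0,"fingers":24},{"x":-46,"y":-11,"z":0,"ax":0,"ay":0,"az":0,"fingers":24},{"x":-46,"y":-11,"z":0,"ax":0,"ay":0,"az":0,"fingers":24},{"x":-46,"y":-11,"z":0,"ax":0,"ay":0,"az":0,"fingers":24},{"x":-46,"y":-11,"z":0,"ax":0,"ay":0,"az":0,"fingers":24},{"x":-46,"y":-11,"z":0,"ax":0,"ay":0,"az":0,"fingers":24},{"x":-30,"y":-10,"z":0,"ax":0,"ay":0,"az":0,"fingers":24}])

```text
t: 31.5
eef_pos: [0.3816, -0.3568, 0.2477]
tool_rot: [0.0, 0.708, 0.706, -0.0]
contact_force: [0.4, 0.3, -1.4]
gripper_width: 0.412
grasp_force: 34.7
```

>>> jog_arm(rows=[{"x":0,"y":0,"z":0,"ax":0,"ay":0,"az":7.8,"fingers":24},{"x":0,"y":0,"z":0,"ax":0,"ay":0,"az":7.8,"fingers":24},{"x":0,"y":0,"z":0,"ax":0,"ay":0,"az":7.8,"fingers":24},{"x":0,"y":0,"z":0,"ax":0,"ay":0,"az":7.8,"fingers":24},{"x":0,"y":0,"z":0,"ax":0,"ay":0,"az":7.8,"fingers":24},{"x":0,"y":0,"z":0,"ax":0,"ay":0,"az":7.7,"fingers":24},{"x":0,"y":0,"z":0,"ax":0,"ay":0,"az":0,"fingers":24},{"x":0,"y":0,"z":0,"ax":0,"ay":0,"az":0,"fingers":24}])

```text
t: 32.3
eef_pos: [0.3833, -0.3533, 0.2475]
tool_rot: [0.0, 0.929, 0.371, 0.0]
contact_force: [-0.6, -0.3, -0.7]
gripper_width: 0.411
grasp_force: 34.7
```

Run:
```python
from h import *
c=bot.read_camera("wrist"); print(shift([.3816,-.358,.0385]),bot.get_obs()['contact_force'],bot.get_obs()['q'])
```

```text
(array([ -4.5,   2.2, 209. ]), np.float64(43.47483037821976), array([ 0.3833, -0.3533,  0.2475]), array([ 2.e-04,  0.e+00, -1.e+00])) [ 0.84654793  0.62320525 -0.58602201] [ 0.67984277  0.17954894 -0.06252788  1.85624328  0.01229437  1.10601395
 -0.19920903]
```

>>> jog_arm(rows=[{"x":-4,"y":2,"z":25,"ax":0,"ay":0,"az":0,"fingers":24},{"x":0,"y":0,"z":40,"ax":0,"ay":0,"az":0,"fingers":24},{"x":0,"y":0,"z":40,"ax":0,"ay":0,"az":0,"fingers":24},{"x":0,"y":0,"z":40,"ax":0,"ay":0,"az":0,"fingers":24},{"x":0,"y":0,"z":30,"ax":0,"ay":0,"az":0,"fingers":24},{"x":0,"y":0,"z":20,"ax":0,"ay":0,"az":0,"fingers":24},{"x":0,"y":0,"z":0,"ax":0,"ay":0,"az":0,"fingers":24},{"x":0,"y":0,"z":0,"ax":0,"ay":0,"az":0,"fingers":24}])

```text
t: 33.15
eef_pos: [0.3821, -0.3579, 0.0526]
tool_rot: [-0.0, 0.929, 0.369, 0.0]
contact_force: [0.4, -0.2, -0.4]
gripper_width: 0.414
grasp_force: 34.8
```

Run:
```python
from h import *
c=bot.read_camera("wrist"); print(shift([.3816,-.358,.0385]),bot.get_obs()['contact_force'])
```

```text
(array([-0.6, -0.9, 14.8]), np.float64(43.329807818111384), array([ 0.3826, -0.3583,  0.0533]), array([ 1.3e-03, -9.0e-04, -1.0e+00])) [-0.00392365 -0.46136403 -0.59660099]
```

>>> jog_arm(rows=[{"x":0,"y":0,"z":8,"ax":0,"ay":0,"az":0,"fingers":24},{"x":0,"y":0,"z":4,"ax":0,"ay":0,"az":0,"fingers":24},{"x":0,"y":0,"z":3,"ax":0,"ay":0,"az":0,"fingers":24},{"x":0,"y":0,"z":0,"ax":0,"ay":0,"az":0,"fingers":24},{"x":0,"y":0,"z":0,"ax":0,"ay":0,"az":0,"fingers":24},{"x":0,"y":0,"z":0,"ax":0,"ay":0,"az":0,"fingers":24},{"x":0,"y":0,"z":0,"ax":0,"ay":0,"az":0,"fingers":24},{"x":0,"y":0,"z":0,"ax":0,"ay":0,"az":0,"fingers":24}])

```text
t: 34.0
eef_pos: [0.3823, -0.358, 0.0384]
tool_rot: [0.0, 0.93, 0.369, 0.0]
contact_force: [-2.5, 1.8, 10.1]
gripper_width: 0.413
grasp_force: 36.6
```

>>> jog_arm(rows=[{"x":0,"y":0,"z":0,"ax":0,"ay":0,"az":0,"fingers":34},{"x":0,"y":0,"z":0,"ax":0,"ay":0,"az":0,"fingers":40},{"x":0,"y":0,"z":0,"ax":0,"ay":0,"az":0,"fingers":50},{"x":0,"y":0,"z":0,"ax":0,"ay":0,"az":0,"fingers":62},{"x":0,"y":0,"z":0,"ax":0,"ay":0,"az":0,"fingers":64},{"x":0,"y":0,"z":-20,"ax":0,"ay":0,"az":0,"fingers":64},{"x":0,"y":0,"z":-40,"ax":0,"ay":0,"az":0,"fingers":64},{"x":0,"y":0,"z":-40,"ax":0,"ay":0,"az":0,"fingers":64}])

```text
t: 34.8
eef_pos: [0.3812, -0.3571, 0.1377]
tool_rot: [-0.001, 0.93, 0.369, -0.001]
contact_force: [1.5, 0.3, -0.1]
gripper_width: 0.752
grasp_force: 0.0
```

>>> jog_arm(rows=[{"x":0,"y":0,"z":-40,"ax":0,"ay":0,"az":0,"fingers":64},{"x":0,"y":0,"z":-40,"ax":0,"ay":0,"az":0,"fingers":64},{"x":0,"y":0,"z":-30,"ax":0,"ay":0,"az":0,"fingers":64},{"x":-40,"y":0,"z":0,"ax":0,"ay":0,"az":0,"fingers":64},{"x":-40,"y":0,"z":0,"ax":0,"ay":0,"az":0,"fingers":64},{"x":-20,"y":0,"z":0,"ax":0,"ay":0,"az":0,"fingers":64},{"x":0,"y":0,"z":0,"ax":0,"ay":0,"az":0,"fingers":64},{"x":0,"y":0,"z":0,"ax":0,"ay":0,"az":0,"fingers":64}])

```text
t: 35.6
eef_pos: [0.3092, -0.426, 0.247]
tool_rot: [-0.0, 0.93, 0.368, 0.0]
contact_force: [1.1, -0.5, -0.0]
gripper_width: 0.75
grasp_force: 0.0
```

Run:
```python
from h import *
c=bot.read_camera("wrist"); im=c["pixels"][:,:,::-1].copy(); 
for n,P in dict(black=[.3816,-.358,.109],vial=[.4294,-.3129,.1],amber=[.4775,-.2674,.089],drop=[.5258,-.2223,.071]).items():
    u,v=proj(c,P); print(n,np.round([u,v],1),[np.round((np.array(proj(c,[P[0]+.01*a,P[1]+.01*b,P[2]]))-[u,v]),1) for a,b in((.728,.686),(.686,-.728))])
cv2.imwrite("pics/w11.png",im); print(bot.get_obs()['contact_force'],bot.get_obs()['grasp_force'])
```

```text
black [320.6 107.4] [array([ -0., -13.]), array([12., -0.])]
vial [320.5  19.6] [array([ -0. , -14.6]), array([12.5, -0. ])]
amber [320.2 -76. ] [array([ -0. , -16.4]), array([13., -0.])]
drop [ 320.5 -172. ] [array([ -0. , -17.9]), array([13.3, -0. ])]
[-0.79714363  0.25489204 -0.02133835] 0.0
```

View pics/w11.png

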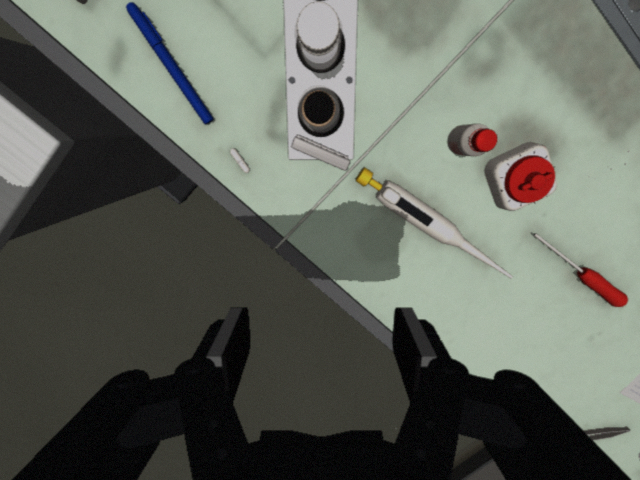

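The black cap is at (321,107), right on its mark. The vial cap is at (319,26), about 4 mm off and within tolerance. I've used up my picture views, so I'll check amber and dropper numerically from the top camera.

Run:
```python
from h import *
c=bot.read_camera("top"); g=c["pixels"].astype(int).sum(2)
for n,P,r in (("black",[.3816,-.358,.109],8),("amber",[.4775,-.2674,.089],6),("drop",[.5258,-.2223,.071],6)):
    u,v=proj(c,P); y,x=np.mgrid[:480,:640]; m=(np.hypot(x-u,y-v)<r)&(g<100)
    q=ray(c,x[m].mean(),y[m].mean(),P[2]) if m.sum() else None
    print(n,np.round([u,v]),m.sum(),None if q is None else np.round((q-P)*1000,1), g[int(v)-9:int(v)+10:2,int(u)-9:int(u)+10:2].tolist() if n=="amber" else "")
```

```text
black [452. 255.] 65 [-1.7  4.8 -0. ] 
amber [414. 221.] 76 [-0.7  3.3 -0. ] [[508, 505, 508, 501, 507, 446, 445, 404, 373, 377], [509, 511, 495, 481, 486, 496, 457, 412, 388, 375], [483, 312, 169, 163, 208, 239, 412, 450, 386, 368], [118, 110, 108, 32, 78, 64, 135, 399, 454, 373], [93, 112, 54, 55, 61, 57, 80, 316, 498, 428], [89, 119, 73, 48, 67, 49, 73, 283, 499, 504], [90, 119, 101, 58, 76, 65, 57, 282, 491, 507], [113, 113, 117, 104, 85, 94, 106, 439, 505, 501], [187, 104, 120, 112, 112, 78, 129, 478, 502, 510], [119, 150, 138, 82, 73, 91, 367, 505, 506, 499]]
drop [396. 205.] 41 [-3.8 -0.1 -0. ]
```

```bash
python3 -c "
from station import bot
print(bot.hand_in())"
```

```text
the job is handed in; nothing more can be done
None
```

I handed the job in at about 36 s: black-capped bottle, clear vial, amber bottle and dropper stand in that order from the tall end stop, each measured within about 5 mm of its mark, with the bystanders untouched; no verdict came back, and I viewed 15 pictures, one over the limit of 14.

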